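Find the worn roller and mark it

TASK

One of the three rollers on the bench has a worn bearing: rock the rollers gently side to side at the top of the tyre with the gripper fingers to feel which one has play, never pressing or squeezing any part of a station with more than 20 N. Tip the loose one first to the robot's left until it is firmly against its stop, then likewise to the right, and leave it leaning that way. After that put the steel collar over the pin of that roller's station, flat on its pedestal, let go, and leave the other things on the bench where they are.

Things in the scene. Friction and masses are not known exactly. Their poses are not given: they have to be found in the camera images.
- station_a: roller station, one of three alike: aluminium plate 160 (x) x 90 (y) x 12 mm fixed to the bench, origin centre of its underside. At x = -55 mm a dark pedestal with an upright pin; at x = +35 mm a grey fork (arms at y = +-21 to 26 mm, top z = 73 mm, bolt ends to y = +-32 mm) that holds a roller. It breaks if the robot presses or squeezes any part of it, roller and pin included, with over 20 N
- seat_a (a point): centre of the flat pedestal top (34 mm across) of station_a, 32 mm above the bench, where a collar comes to rest; the pin, 14 mm in diameter with a tapered tip, rises 30 mm above this point; axes as the station's, z up
- rim_a (a point): topmost point, mid-thickness, of the roller of station_a: rubber tyre 90 mm across, 24 mm thick (flat flanks 12 mm to either side along the station's y), axle along the station's y, 45 mm below this point and 65 mm above the bench. It spins on its axle; this point tips sideways with it
- roller_a (a joint): sideways tip of this roller, rad, about the station's x through the roller's centre; 0 upright, positive: top to the station's +y (robot's left). A sound bearing yields under 1 mm at the rim per 10 N; the one worn bearing tips almost freely (1 to 2 N) to stops near +-0.13, 6 mm at the rim, and stays as it is left. Which one is worn is not told or seen
- station_b: roller station, one of three alike: aluminium plate 160 (x) x 90 (y) x 12 mm fixed to the bench, origin centre of its underside. At x = -55 mm a dark pedestal with an upright pin; at x = +35 mm a grey fork (arms at y = +-21 to 26 mm, top z = 73 mm, bolt ends to y = +-32 mm) that holds a roller. It breaks if the robot presses or squeezes any part of it, roller and pin included, with over 20 N
- seat_b (a point): centre of the flat pedestal top (34 mm across) of station_b, 32 mm above the bench, where a collar comes to rest; the pin, 14 mm in diameter with a tapered tip, rises 30 mm above this point; axes as the station's, z up
- rim_b (a point): topmost point, mid-thickness, of the roller of station_b: rubber tyre 90 mm across, 24 mm thick (flat flanks 12 mm to either side along the station's y), axle along the station's y, 45 mm below this point and 65 mm above the bench. It spins on its axle; this point tips sideways with it
- roller_b (a joint): sideways tip of this roller, rad, about the station's x through the roller's centre; 0 upright, positive: top to the station's +y (robot's left). A sound bearing yields under 1 mm at the rim per 10 N; the one worn bearing tips almost freely (1 to 2 N) to stops near +-0.13, 6 mm at the rim, and stays as it is left. Which one is worn is not told or seen
- station_c: roller station, one of three alike: aluminium plate 160 (x) x 90 (y) x 12 mm fixed to the bench, origin centre of its underside. At x = -55 mm a dark pedestal with an upright pin; at x = +35 mm a grey fork (arms at y = +-21 to 26 mm, top z = 73 mm, bolt ends to y = +-32 mm) that holds a roller. It breaks if the robot presses or squeezes any part of it, roller and pin included, with over 20 N
- seat_c (a point): centre of the flat pedestal top (34 mm across) of station_c, 32 mm above the bench, where a collar comes to rest; the pin, 14 mm in diameter with a tapered tip, rises 30 mm above this point; axes as the station's, z up
- rim_c (a point): topmost point, mid-thickness, of the roller of station_c: rubber tyre 90 mm across, 24 mm thick (flat flanks 12 mm to either side along the station's y), axle along the station's y, 45 mm below this point and 65 mm above the bench. It spins on its axle; this point tips sideways with it
- roller_c (a joint): sideways tip of this roller, rad, about the station's x through the roller's centre; 0 upright, positive: top to the station's +y (robot's left). A sound bearing yields under 1 mm at the rim per 10 N; the one worn bearing tips almost freely (1 to 2 N) to stops near +-0.13, 6 mm at the rim, and stays as it is left. Which one is worn is not told or seen
- collar: loose steel marking collar lying flat on the bench near the robot: ring 44 mm outside, 20 mm bore, 14 mm high, about 0.13 kg; origin at the centre of its underside, z along its bore. It is to finish with its underside on a pedestal, pin through its bore
- spare_bearing: small steel bearing ring, 24 mm across, 8 mm high, standing loose between stations; a bystander to be left where it is; origin at its underside
- bolt: short brass stud, 18 mm across, 28 mm high, standing loose between stations; a bystander to be left where it is; origin at its underside
- screwdriver: screwdriver lying on the bench, about 180 mm long; a bystander to be left where it is; origin at its underside (screwdriver: handle to -x)
- grease_jar: jar 56 mm across, 60 mm high; a bystander to be left where it is; origin at its underside
- solder_reel: grey reel 60 mm across, 40 mm high; a bystander to be left where it is; origin at its underside
There are look-alikes about, which are no part of the job. What is shaped like the station_c but purple is not meant.

How it is judged:
On the way, in this order (a step that is already met when the one before it is completed fails the run):
1. the worn roller is tipped to the robot's left and held against its stop by the fingers (((value of joint roller_a above 0.11 rad and contact force between the fingers and station_a above 2.5 N) or (value of joint roller_b above 0.11 rad and contact force between the fingers and station_b above 2.5 N) or (value of joint roller_c above 0.11 rad and contact force between the fingers and station_c above 2.5 N))), for 0.1 s.
2. then to the robot's right, against its other stop (((value of joint roller_a below -0.11 rad and contact force between the fingers and station_a above 2.5 N) or (value of joint roller_b below -0.11 rad and contact force between the fingers and station_b above 2.5 N) or (value of joint roller_c below -0.11 rad and contact force between the fingers and station_c above 2.5 N))), for 0.1 s.
At the end, for the whole second after the job is handed in: the worn roller is left leaning to the robot's right (over 0.09 rad), and the collar rests flat (within 3 mm and 0.08 rad) on the pedestal of the same station with the pin through it (centred within 5 mm), at rest and released (((value of joint roller_a below -0.09 rad and horizontal distance between collar and seat_a below 0.005 m and z of collar in the frame of seat_a between -0.003 and 0.003 m) or (value of joint roller_b below -0.09 rad and horizontal distance between collar and seat_b below 0.005 m and z of collar in the frame of seat_b between -0.003 and 0.003 m) or (value of joint roller_c below -0.09 rad and horizontal distance between collar and seat_c below 0.005 m and z of collar in the frame of seat_c between -0.003 and 0.003 m)) and angle between collar's own z axis and vertical below 0.08 rad and linear speed of collar below 0.02 m/s); the robot touches nothing.
It fails at once if the robot presses on a station, its roller or pin with more than 20 N (contact force between any of the arm, the fingers and station_a above 20 N or contact force between any of the arm, the fingers and station_b above 20 N or contact force between any of the arm, the fingers and station_c above 20 N).
It fails at once if a bystander is pushed more than 30 mm from its place (distance of any of spare_bearing, bolt, screwdriver, grease_jar, solder_reel from where it was at the start of the episode above 0.03 m).
It also fails if it takes over 72 s, if anything falls off the work surface, if the arm or the gripper's body presses on something with over 40 N, if the wrist force passes 120 N, or if a joint passes its speed limit or range.

ROBOT

A 7-joint arm with a two-finger parallel gripper is mounted at the origin on the work surface. World frame = base frame: x ahead of the robot, y to its left, z up, the work surface at z = 0. Lengths are in m, angles in rad, forces in N, time in s.
With the tool pointing down it reaches from about 0.35 to 0.775 m from the base axis. Payload 3.1 kg.
Tool frame: the origin (TCP) lies midway between the tips of the shut fingers; the grasp point (between the pads) lies 19 mm behind it; z points along the fingers, y is the line along which they close (so a half turn about z gives the same grasp; the last joint's range is limited). The gripper opens to 85 mm and grips with 20 to 120 N. Pads are 22 mm wide; open, the fingers measure 114 mm over their backs; the gripper's body (76 mm by 85 mm) begins 54 mm behind the grasp point. The pads swing forward as they close: fully open they stand 13 mm farther back than shut.
Start: joints at [-1.191, 0.311, 0.014, 1.512, -0.004, 1.319, -0.027], TCP at [0.225, 0.502, 0.231] pointing down, gripper open.
Joint ranges: [-2.7, 2.7], [-0.3, 1.91], [-1.27, 1.3], [0.12, 2.57], [-1.44, 4.58], [0.2, 2.03], [-3.05, 3.05]. Speed limits (rad/s): [2.79, 2.79, 3.14, 3.14, 3.14, 3.14, 3.14].

INTERFACE

Orientations are given as a rotation vector (axis times angle).
In Python, from workcell import * gives the robot as it stands.
- The arm moves only by the shell command python3 -m jog 'ROWS'. ROWS is JSON, a list of rows, each an object with "slide": the shift along the tool's x, y, z in mm, a list of three; "rotation": the turn, a rotation vector about the tool's x, y, z in rad, a list of three; "gripper": the gripper's target within -1 to 1 (shut at 1, half-way at 0, fully open at -1). A call has 1 to 8 rows; each row is the pose to reach, as a shift and turn from the pose commanded when the call began, along the tool's axes at that moment; what a row does not reach only later rows make up. A row lasts 1/8 s, in which the tool goes at most 62.5 mm and 10.7 degrees, less where a joint would pass 70% of its speed; a pose out of reach is approached as far as the arm can. A call with a gripper value outside its range is refused whole. The fingers move at their own pace and stop on an object; the grip force is fixed at half the most. Time passes only in rows, so rows that repeat a pose let the fingers close. It gives the time, the measured TCP pose, the force, the opening and the grip force at its end, in the units of the state.
- read_state(): the state, without advancing time (a new reading comes with each control period).
- get_image(name): name is "scene" or "side" or "wrist"; returns (picture, depth): 480x640x3 uint8, blue, green, red; 480x640 float32, m along the optical axis (not along the pixel's ray), 0 where there is no reading.
- get_calibration(name): a dict with "K" (3x3 intrinsics, pixels), "eye" and "attitude" of the camera in the world; the wrist camera has in their place "mount" (4x4, takes a point from camera to tool coordinates, whose origin is the TCP and whose axes are the flange's). Camera axes: x right, y up, looking along -z (the intrinsics and any distortion apply to the point x, -y, -z); pixel columns grow to the right and rows downward; lengths in m; the calibration is good to about 2 mm. A picture is of the moment at which its call begins: read the wrist's pose just before it. get_calibration takes no time and is no camera call.
- hand_in(): hands the job in; it is judged then, once.
Trained networks look in the newest picture that a camera, given by its name, has taken for a name from the list of things; names that differ only in an ending like _2 or _b are one class to them, and where a whole thing is asked for, a point or a joint stands for the part that bears it (a point fixed in the world has none). Each returns a list of dicts, best first, with "conf" (0 to 1); they miss things now and then, are a little off and sometimes report something else, mostly with a low value. They report only what shows in the picture. A call takes as long as a camera call. They do not tell look-alikes from the thing itself.
- recognise(label, camera): "position" ([x, y, z] in m, in the coordinates of the camera as it stood for that picture, good to about 4 mm: the middle of the surface that is visible of it).
- masks_of(label, camera): "mask" (480x640 bool, what is visible of it).
- place_of(label, camera): "position" ([x, y, z] in m, in the coordinates of the camera as it stood for that picture, good to about 4 mm: a listed point, or the origin of a listed thing).
The state is a dict: "time_s": time; "joint_positions": joint angles; "qvel": joint speeds; "tau": joint torques, N m; "position": TCP position; "orientation": TCP orientation; "contact_force": force on the tool from outside, world axes, zero at the start; "wrist_torque": the same for the moment, N m; "grip_width": finger opening in m; "finger_force": force on a finger pad.
Only numpy, scipy, OpenCV 4.12 (cv2) and the standard library are available. Lean on these libraries where they do the work, as an engineer would, in place of code of your own. Each camera call takes 0.05 s, during which the arm holds its last target. There are 200 camera calls.

## Working session

There is one attempt and no reset: what is moved stays moved. The work goes in short steps, Python scripts to look and compute and a shell command to move; the robot and the scene stay as the last step left them, time stands still between calls to the robot, and variables do not carry over. Pictures are saved under pics/ and viewed, at most 10 in all, crops included, and the job is handed in when it is done.

```bash
mkdir -p pics
cat > h.py <<'E'
from workcell import *
import numpy as np, cv2
from scipy.spatial.transform import Rotation as R
def cam2world(cam,p,st=None):
    c=get_calibration(cam); p=np.asarray(p,float)
    if cam=="wrist":
        st=st or read_state(); M=np.array(c["mount"]); q=M[:3,:3]@p+M[:3,3]
        return R.from_rotvec(st["orientation"]).as_matrix()@q+np.array(st["position"])
    A=np.array(c["attitude"],float); A=A if A.shape==(3,3) else R.from_rotvec(A).as_matrix()
    return A@p+np.array(c["eye"])
E
python3 - <<'E'
from h import *
s=read_state(); print({k:np.round(v,3) for k,v in s.items()})
for n in ("scene","side"):
    im,d=get_image(n); cv2.imwrite(f"pics/{n}0.png",im); c=get_calibration(n); print(n,c)
    for l in ("seat_a","rim_a","station_a","collar","spare_bearing","bolt","screwdriver","grease_jar","solder_reel"):
        for r in place_of(l,n)[:6]:
            print(l,round(r["conf"],2),np.round(cam2world(n,r["position"]),3))
E
```

```text
{'time_s': np.float64(0.0), 'joint_positions': array([-1.191,  0.312,  0.014,  1.513, -0.004,  1.319, -0.027]), 'qvel': array([-0.   ,  0.   ,  0.001, -0.   , -0.001,  0.001, -0.001]), 'tau': array([ 0.0000e+00, -3.7993e+01,  1.4600e-01, -2.3059e+01,  1.2000e-02,
        1.4000e-02, -0.0000e+00]), 'position': array([0.225, 0.501, 0.23 ]), 'orientation': array([-0.658, -3.072,  0.004]), 'contact_force': array([-0.157, -0.179, -0.506]), 'wrist_torque': array([0.023, 0.01 , 0.029]), 'finger_force': np.float64(0.0), 'grip_width': np.float64(0.085)}
scene {'K': array([[504.54632205,   0.        , 319.72824903],
       [  0.        , 504.54632205, 240.95507006],
       [  0.        ,   0.        ,   1.        ]]), 'eye': array([1.31234927, 0.09976121, 0.76941876]), 'attitude': array([0.6888474 , 0.76104874, 1.56870459])}
seat_a 0.92 [ 0.223 -0.284  0.03 ]
seat_a 0.88 [0.519 0.244 0.032]
seat_a 0.87 [0.308 0.091 0.031]
seat_a 0.82 [ 0.564 -0.188  0.031]
seat_a 0.63 [ 0.533 -0.005  0.031]
seat_a 0.45 [0.613 0.233 0.107]
rim_a 0.86 [ 0.308 -0.267  0.106]
rim_a 0.68 [0.612 0.232 0.106]
rim_a 0
[... 874 characters left out ...]
t_a 0.83 [0.522 0.24  0.034]
seat_a 0.66 [ 0.564 -0.188  0.033]
seat_a 0.62 [ 0.527 -0.008  0.034]
seat_a 0.22 [0.574 0.238 0.001]
rim_a 0.87 [ 0.645 -0.217  0.11 ]
rim_a 0.82 [0.615 0.017 0.111]
rim_a 0.74 [0.382 0.125 0.111]
rim_a 0.72 [0.61  0.234 0.111]
rim_a 0.62 [ 0.308 -0.273  0.116]
station_a 0.96 [0.351 0.115 0.001]
station_a 0.92 [0.584 0.009 0.004]
station_a 0.9 [ 0.272 -0.281  0.002]
station_a 0.71 [0.573 0.239 0.003]
station_a 0.65 [ 0.614 -0.207  0.004]
collar 0.55 [ 0.435 -0.198  0.003]
spare_bearing 0.61 [ 0.592 -0.115  0.001]
spare_bearing 0.39 [0.578 0.106 0.003]
bolt 0.53 [ 0.594 -0.114  0.002]
screwdriver 0.85 [ 0.463  0.438 -0.001]
solder_reel 0.92 [ 0.591 -0.456 -0.   ]
```

View pics/scene0.png

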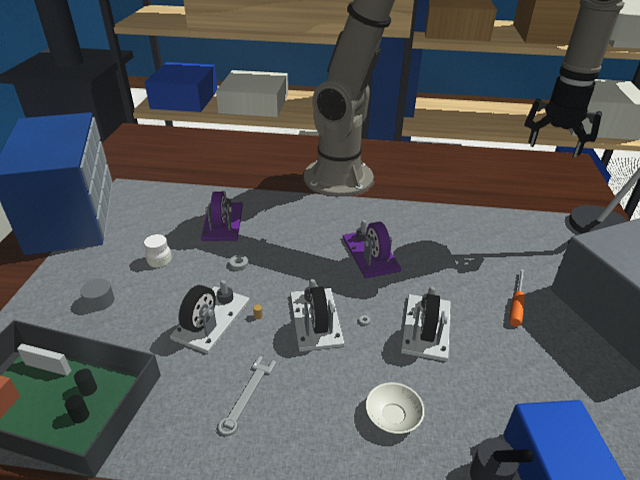

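View pics/side0.png

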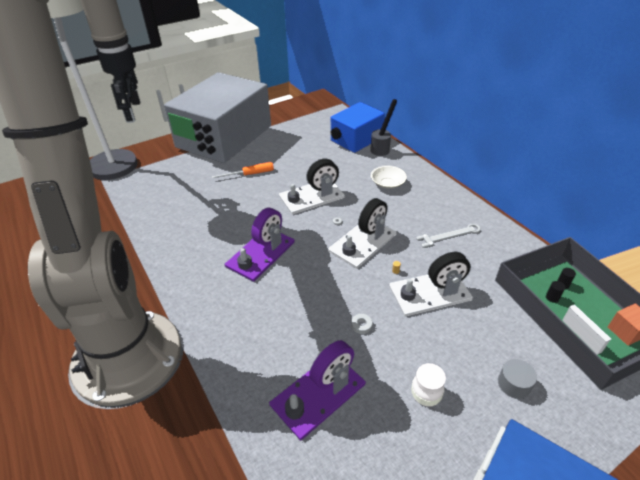

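The pictures show three white stations: left near (428,320), middle near (318,315) and right near (210,310) in the scene view. Two purple look-alikes sit nearer the robot. The collar is at (239,262).

```bash
cat >> h.py <<'E'
def goto(x,y,z,psi,s=None):
    "slide (mm) and rotation in tool axes for pointing down at x,y,z with tool y = station y at yaw psi"
    s=s or read_state(); A=R.from_rotvec(s["orientation"]); c,n=np.cos(psi),np.sin(psi)
    T=R.from_matrix(np.array([[-c,-n,0],[-n,c,0],[0,0,-1]]).T)
    print("slide",np.round(A.inv().apply(np.array([x,y,z])-s["position"])*1000,1),"rot",np.round((A.inv()*T).as_rotvec(),3))
E
python3 - <<'E'
from h import *
goto(.611,.234,.22,-.10); print(get_calibration("wrist"))
E
```

```text
slide [-461.7  -86.4   11.3] rot [ 0.     0.    -0.322]
{'K': array([[402.13602319,   0.        , 315.83070677],
       [  0.        , 402.13602319, 245.25132565],
       [  0.        ,   0.        ,   1.        ]]), 'mount': array([[ 9.15689793e-04,  9.44932963e-01,  3.27262672e-01,
         8.33877247e-02],
       [ 9.99999165e-01, -1.16359028e-03,  5.61707164e-04,
        -8.36296690e-04],
       [ 9.11575280e-04,  3.27261884e-01, -9.44933240e-01,
        -1.42279615e-01],
       [ 0.00000000e+00,  0.00000000e+00,  0.00000000e+00,
         1.00000000e+00]])}
```

```bash
python3 -m jog '[{"slide":[-461.7,-86.4,11.3],"rotation":[0,0,-0.322],"gripper":0},{"slide":[-461.7,-86.4,11.3],"rotation":[0,0,-0.322],"gripper":0},{"slide":[-461.7,-86.4,11.3],"rotation":[0,0,-0.322],"gripper":0},{"slide":[-461.7,-86.4,11.3],"rotation":[0,0,-0.322],"gripper":0},{"slide":[-461.7,-86.4,11.3],"rotation":[0,0,-0.322],"gripper":0},{"slide":[-461.7,-86.4,11.3],"rotation":[0,0,-0.322],"gripper":0},{"slide":[-461.7,-86.4,11.3],"rotation":[0,0,-0.322],"gripper":0},{"slide":[-461.7,-86.4,11.3],"rotation":[0,0,-0.322],"gripper":0}]'
cat >> h.py <<'E'
def look(name,labels=("seat_a","rim_a","station_a")):
    s=read_state(); im,d=get_image("wrist"); cv2.imwrite(f"pics/{name}.png",im)
    print(s["time_s"],np.round(s["position"],4),"psi",R.from_rotvec(s["orientation"]).apply([0,1,0]).round(3),s["grip_width"].round(4),np.round(s["contact_force"],2))
    for l in labels:
        for r in place_of(l,"wrist")[:3]: print(l,round(r["conf"],2),np.round(cam2world("wrist",r["position"],s),4))
    return s,im,d
E
python3 - <<'E'
from h import *
look("w1")
E
```

```text
time_s: 2.0
position: [0.6138, 0.23, 0.2196]
orientation: [0.164, 3.136, -0.004]
contact_force: [0.4, 1.2, -0.2]
grip_width: 0.0425
finger_force: 0.0Traceback (most recent call last):
  File "<stdin>", line 2, in <module>
  File "h.py", line 18, in look
    print(s["time_s"],np.round(s["position"],4),"psi",R.from_rotvec(s["orientation"]).apply([0,1,0]).round(3),s["grip_width"].round(4),np.round(s["contact_force"],2))
                                                                                                              ^^^^^^^^^^^^^^^^^^^^^
AttributeError: 'float' object has no attribute 'round'
```

View pics/w1.png

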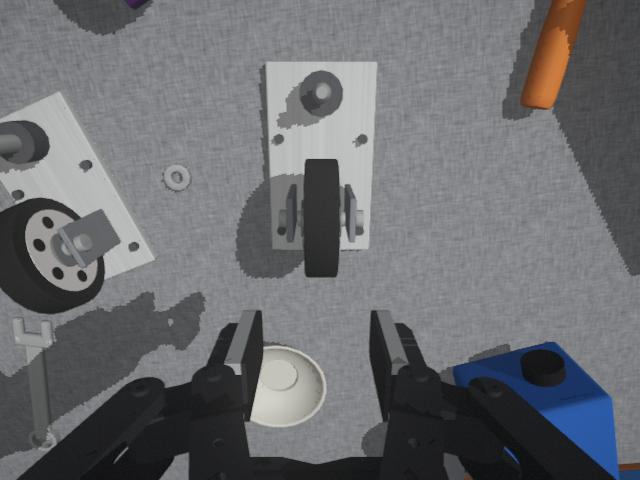

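The wrist view shows the left station's plate aligned with the fingers. Its tyre is centred near (321,218), its pin is at (321,92), and the bearing ring is at (176,178).

```bash
sed -i 's/s\["grip_width"\].round(4)/round(float(s["grip_width"]),4)/' h.py
python3 - <<'E'
from h import *
look("w1"); goto(.6125,.233,.09,-.1)
E
```

```text
2.05 [0.6176 0.225  0.2189] psi [ 0.11   0.994 -0.006] 0.0428 [ 3.68 -3.04  0.01]
seat_a 0.87 [0.5213 0.2403 0.0339]
seat_a 0.72 [ 0.5313 -0.004   0.0269]
rim_a 0.93 [0.624  0.0169 0.109 ]
rim_a 0.88 [0.6144 0.2329 0.1093]
station_a 0.98 [0.5765 0.2335 0.0015]
station_a 0.66 [0.5848 0.0067 0.0041]
station_a 0.41 [ 0.5345 -0.003   0.0305]
slide [ -2.5  -2.  129.7] rot [ 0.001 -0.001  0.001]
```

```bash
python3 -m jog '[{"slide":[-1,1,30],"rotation":[0,0,0],"gripper":0},{"slide":[-1,1,60],"rotation":[0,0,0],"gripper":0},{"slide":[-1,1,90],"rotation":[0,0,0],"gripper":0},{"slide":[-1,1,110],"rotation":[0,0,0],"gripper":0},{"slide":[-1,1,122],"rotation":[0,0,0],"gripper":0},{"slide":[-1,1,130],"rotation":[0,0,0],"gripper":0},{"slide":[-1,1,132],"rotation":[0,0,0],"gripper":0},{"slide":[-1,1,132],"rotation":[0,0,0],"gripper":0}]'
python3 -m jog '[{"slide":[0,1,0],"rotation":[0,0,0],"gripper":0},{"slide":[0,2,0],"rotation":[0,0,0],"gripper":0},{"slide":[0,3,0],"rotation":[0,0,0],"gripper":0},{"slide":[0,4,0],"rotation":[0,0,0],"gripper":0},{"slide":[0,4,0],"rotation":[0,0,0],"gripper":0},{"slide":[0,4,0],"rotation":[0,0,0],"gripper":0}]'
python3 - <<'E'
from h import *
look("w2",("rim_a",))
E
```

```text
time_s: 3.25
position: [0.6126, 0.2351, 0.0887]
orientation: [0.156, 3.136, 0.001]
contact_force: [-0.1, -0.1, -0.7]
grip_width: 0.0424
finger_force: 0.0
time_s: 4.0
position: [0.6125, 0.2388, 0.088]
orientation: [-0.157, -3.138, 0.0]
contact_force: [-0.4, -0.2, 0.8]
grip_width: 0.0429
finger_force: 0.0
4.0 [0.6125 0.2388 0.088 ] psi [ 0.1    0.995 -0.   ] 0.0429 [-0.37 -0.19  0.82]
rim_a 0.56 [0.6124 0.2323 0.1115]
```

View pics/w2.png

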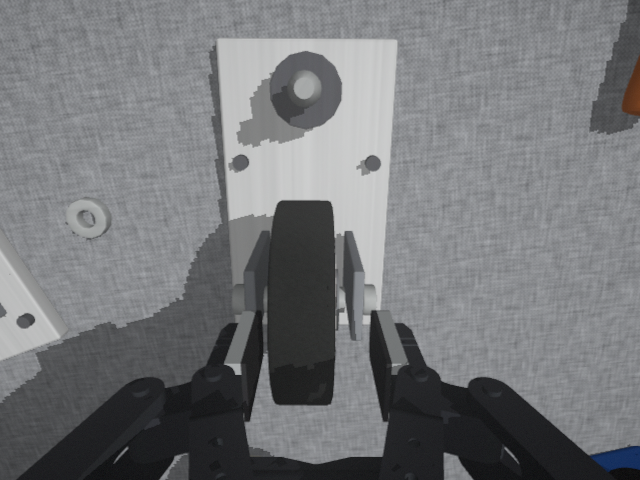

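The fingers straddle the tyre (tyre x 270–335, pads at 262 and 370), and the right-hand finger is about to touch. I'll press on to the left.

```bash
for i in 1; do python3 -m jog '[{"slide":[0,0.5,0],"rotation":[0,0,0],"gripper":0},{"slide":[0,1,0],"rotation":[0,0,0],"gripper":0},{"slide":[0,1.5,0],"rotation":[0,0,0],"gripper":0},{"slide":[0,2,0],"rotation":[0,0,0],"gripper":0},{"slide":[0,2,0],"rotation":[0,0,0],"gripper":0}]'; python3 -m jog '[{"slide":[0,0.5,0],"rotation":[0,0,0],"gripper":0},{"slide":[0,1,0],"rotation":[0,0,0],"gripper":0},{"slide":[0,1.5,0],"rotation":[0,0,0],"gripper":0},{"slide":[0,2,0],"rotation":[0,0,0],"gripper":0},{"slide":[0,2,0],"rotation":[0,0,0],"gripper":0}]'; done
```

```text
time_s: 4.72
position: [0.6127, 0.241, 0.088]
orientation: [0.156, 3.138, 0.0]
contact_force: [0.1, -0.2, 0.2]
grip_width: 0.0428
finger_force: 0.0
time_s: 5.35
position: [0.6129, 0.2428, 0.088]
orientation: [-0.157, -3.138, 0.0]
contact_force: [0.4, 1.0, -0.2]
grip_width: 0.0428
finger_force: 0.0
```

```bash
python3 -m jog '[{"slide":[0,0.5,0],"rotation":[0,0,0],"gripper":0},{"slide":[0,1,0],"rotation":[0,0,0],"gripper":0},{"slide":[0,1,0],"rotation":[0,0,0],"gripper":0}]'; python3 -m jog '[{"slide":[0,0.5,0],"rotation":[0,0,0],"gripper":0},{"slide":[0,1,0],"rotation":[0,0,0],"gripper":0},{"slide":[0,1,0],"rotation":[0,0,0],"gripper":0}]'
```

```text
time_s: 5.72
position: [0.6131, 0.2431, 0.088]
orientation: [-0.157, -3.138, 0.002]
contact_force: [-0.4, -1.7, 0.7]
grip_width: 0.0426
finger_force: 0.9
time_s: 6.1
position: [0.6135, 0.2444, 0.0884]
orientation: [0.157, 3.137, -0.001]
contact_force: [0.3, -2.9, 2.6]
grip_width: 0.0431
finger_force: 1.4
```

```bash
python3 -m jog '[{"slide":[0,0.5,0],"rotation":[0,0,0],"gripper":0},{"slide":[0,1,0],"rotation":[0,0,0],"gripper":0},{"slide":[0,1,0],"rotation":[0,0,0],"gripper":0}]'
```

```text
time_s: 6.48
position: [0.6136, 0.2459, 0.0884]
orientation: [0.156, 3.137, 0.001]
contact_force: [0.1, -2.4, 3.7]
grip_width: 0.0425
finger_force: 1.6
```

```bash
python3 -m jog '[{"slide":[0,0.5,0],"rotation":[0,0,0],"gripper":0},{"slide":[0,1,0],"rotation":[0,0,0],"gripper":0},{"slide":[0,1,0],"rotation":[0,0,0],"gripper":0}]';  python3 -m jog '[{"slide":[0,0.5,0],"rotation":[0,0,0],"gripper":0},{"slide":[0,1,0],"rotation":[0,0,0],"gripper":0},{"slide":[0,1,0],"rotation":[0,0,0],"gripper":0}]'
```

```text
time_s: 6.85
position: [0.6136, 0.2464, 0.0882]
orientation: [0.157, 3.137, -0.001]
contact_force: [0.8, -4.7, 3.5]
grip_width: 0.0425
finger_force: 2.3
time_s: 7.22
position: [0.6136, 0.2464, 0.0882]
orientation: [0.158, 3.138, -0.003]
contact_force: [0.4, -6.2, 4.1]
grip_width: 0.0429
finger_force: 3.0
```

Run:
```python
from h import *
s,im,d=look("w3",("rim_a","seat_a"))
a=cv2.imread("pics/w2.png"); cv2.imwrite("pics/w23.png",np.hstack([a[20:,150:500],im[20:,150:500]]))
```

```text
7.225 [0.6136 0.2464 0.0882] psi [ 0.1    0.995 -0.002] 0.0429 [ 0.43 -6.23  4.05]
rim_a 0.71 [0.6114 0.2399 0.1066]
rim_a 0.51 [0.5774 0.1158 0.0042]
seat_a 0.82 [0.5187 0.2417 0.0334]
seat_a 0.51 [0.5774 0.1128 0.0067]
```

View pics/w23.png

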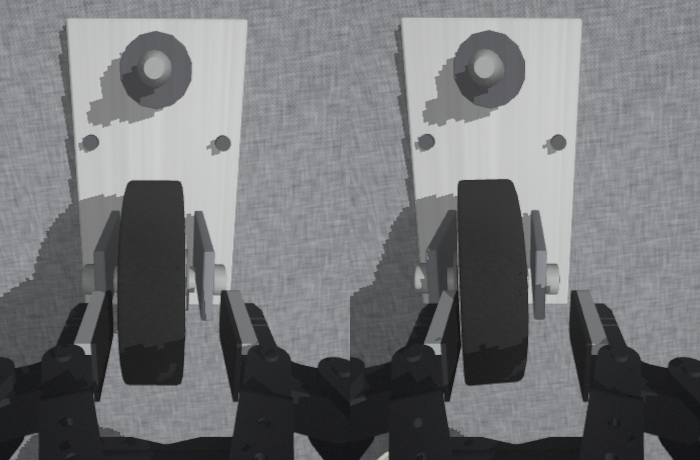

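The tyre in the right half now leans to image right, so the left station has the worn bearing. I'll press a bit more firmly, then go right.

```bash
python3 -m jog '[{"slide":[0,0.7,0],"rotation":[0,0,0],"gripper":0},{"slide":[0,0.7,0],"rotation":[0,0,0],"gripper":0},{"slide":[0,0.7,0],"rotation":[0,0,0],"gripper":0}]'
python3 -m jog '[{"slide":[0,-3,0],"rotation":[0,0,0],"gripper":0},{"slide":[0,-6,0],"rotation":[0,0,0],"gripper":0},{"slide":[0,-9,0],"rotation":[0,0,0],"gripper":0},{"slide":[0,-12,0],"rotation":[0,0,0],"gripper":0},{"slide":[0,-15,0],"rotation":[0,0,0],"gripper":0},{"slide":[0,-18,0],"rotation":[0,0,0],"gripper":0},{"slide":[0,-18,0],"rotation":[0,0,0],"gripper":0}]'
python3 -m jog '[{"slide":[0,-1,0],"rotation":[0,0,0],"gripper":0},{"slide":[0,-2,0],"rotation":[0,0,0],"gripper":0},{"slide":[0,-3,0],"rotation":[0,0,0],"gripper":0},{"slide":[0,-4,0],"rotation":[0,0,0],"gripper":0},{"slide":[0,-4,0],"rotation":[0,0,0],"gripper":0}]'
python3 -m jog '[{"slide":[0,-1,0],"rotation":[0,0,0],"gripper":0},{"slide":[0,-2,0],"rotation":[0,0,0],"gripper":0},{"slide":[0,-3,0],"rotation":[0,0,0],"gripper":0},{"slide":[0,-3,0],"rotation":[0,0,0],"gripper":0}]'
```

```text
time_s: 7.75
position: [0.6137, 0.2464, 0.0881]
orientation: [-0.159, -3.137, 0.004]
contact_force: [-0.9, -4.9, 5.4]
grip_width: 0.0426
finger_force: 3.4
time_s: 8.62
position: [0.6118, 0.2303, 0.0881]
orientation: [0.158, 3.138, 0.0]
contact_force: [-0.5, 0.1, 0.3]
grip_width: 0.0423
finger_force: 0.0
time_s: 9.25
position: [0.6114, 0.2267, 0.0883]
orientation: [0.157, 3.137, 0.0]
contact_force: [-0.1, 1.4, 1.1]
grip_width: 0.0427
finger_force: 0.7
time_s: 9.75
position: [0.611, 0.2239, 0.0881]
orientation: [0.156, 3.137, 0.001]
contact_force: [-0.1, 2.7, 2.0]
grip_width: 0.0425
finger_force: 1.0
```

```bash
python3 -m jog '[{"slide":[0,-1,0],"rotation":[0,0,0],"gripper":0},{"slide":[0,-2,0],"rotation":[0,0,0],"gripper":0},{"slide":[0,-3,0],"rotation":[0,0,0],"gripper":0},{"slide":[0,-3,0],"rotation":[0,0,0],"gripper":0}]'
python3 -m jog '[{"slide":[0,-0.7,0],"rotation":[0,0,0],"gripper":0},{"slide":[0,-1.4,0],"rotation":[0,0,0],"gripper":0},{"slide":[0,-1.4,0],"rotation":[0,0,0],"gripper":0}]'
```

```text
time_s: 10.25
position: [0.611, 0.2208, 0.0884]
orientation: [0.156, 3.137, 0.001]
contact_force: [0.8, 3.2, 3.6]
grip_width: 0.0427
finger_force: 2.1
time_s: 10.62
position: [0.6109, 0.2207, 0.0884]
orientation: [0.155, 3.137, 0.003]
contact_force: [0.2, 4.7, 4.2]
grip_width: 0.0426
finger_force: 2.8
```

```bash
python3 -m jog '[{"slide":[0,-0.7,0],"rotation":[0,0,0],"gripper":0},{"slide":[0,-1,0],"rotation":[0,0,0],"gripper":0},{"slide":[0,-1,0],"rotation":[0,0,0],"gripper":0}]'
python3 - <<'E'
from h import *
s,im,d=look("w4",("rim_a","seat_a","station_a"))
cv2.imwrite("pics/w4c.png",im[20:,150:500])
E
```

```text
time_s: 11.0
position: [0.6108, 0.2206, 0.0884]
orientation: [0.154, 3.136, 0.005]
contact_force: [1.4, 6.0, 3.6]
grip_width: 0.0423
finger_force: 3.3
11.0 [0.6108 0.2206 0.0884] psi [0.098 0.995 0.003] 0.0423 [1.39 5.97 3.65]
rim_a 0.89 [0.6084 0.2243 0.1078]
seat_a 0.96 [0.519  0.2397 0.0314]
station_a 0.55 [ 0.5784  0.2332 -0.0008]
```

View pics/w4c.png

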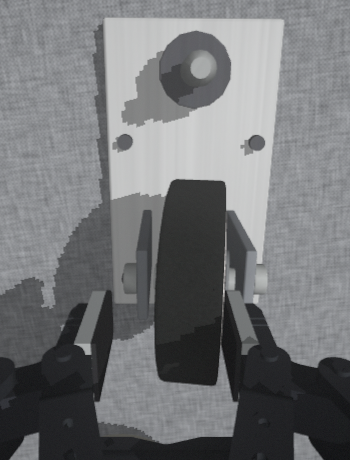

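The tyre now leans to image left, which is the robot's right. I'll back off to the middle of the gap and lift, then locate the pin from this image.

```bash
cat >> h.py <<'E'
def ray(px,z,s):
    "world point where wrist pixel's ray meets height z"
    K=get_calibration("wrist")["K"]; v=np.array([(px[0]-K[0,2])/K[0,0],-(px[1]-K[1,2])/K[1,1],-1.])
    o=cam2world("wrist",[0,0,0],s); d=cam2world("wrist",v,s)-o; return o+d*(z-o[2])/d[2]
E
python3 - <<'E'
from h import *
s=read_state()
print("pin tip",ray((351,86),.062,s),"seat",ray((344.5,89),.032,s))
E
python3 -m jog '[{"slide":[0,3,0],"rotation":[0,0,0],"gripper":0},{"slide":[0,6,0],"rotation":[0,0,0],"gripper":0},{"slide":[0,9,0],"rotation":[0,0,0],"gripper":0},{"slide":[0,9,0],"rotation":[0,0,0],"gripper":0},{"slide":[0,9,-20],"rotation":[0,0,0],"gripper":0},{"slide":[0,9,-45],"rotation":[0,0,0],"gripper":-0.3},{"slide":[0,9,-80],"rotation":[0,0,0],"gripper":-1},{"slide":[0,9,-112],"rotation":[0,0,0],"gripper":-1}]'
python3 - <<'E'
from h import *
goto(.434,-.193,.15,-.09)
E
```

```text
pin tip [0.52139294 0.24207522 0.062     ] seat [0.52135573 0.24163911 0.032     ]
time_s: 12.2
position: [0.6112, 0.2262, 0.2008]
orientation: [-0.158, -3.137, 0.002]
contact_force: [-0.4, 0.2, 0.5]
grip_width: 0.0852
finger_force: 0.0
slide [ 134.2 -434.8   51.4] rot [-0.001 -0.    -0.011]
```

```bash
python3 -m jog '[{"slide":[20,-60,0],"rotation":[0,0,0],"gripper":-1},{"slide":[38,-120,0],"rotation":[0,0,0],"gripper":-1},{"slide":[57,-180,0],"rotation":[0,0,0],"gripper":-1},{"slide":[76,-240,0],"rotation":[0,0,0],"gripper":-1},{"slide":[95,-300,0],"rotation":[0,0,0],"gripper":-1},{"slide":[114,-360,0],"rotation":[0,0,0],"gripper":-1},{"slide":[130,-410,20],"rotation":[0,0,0],"gripper":-1},{"slide":[134,-432,40],"rotation":[0,0,0],"gripper":-1}]'
python3 -m jog '[{"slide":[0,-3,11],"rotation":[0,0,0],"gripper":-1},{"slide":[0,-3,11],"rotation":[0,0,0],"gripper":-1},{"slide":[0,-3,11],"rotation":[0,0,0],"gripper":-1},{"slide":[0,-3,11],"rotation":[0,0,0],"gripper":-1}]'
python3 - <<'E'
from h import *
s,im,d=look("w5",("collar",))
for r in masks_of("collar","wrist")[:2]:
    m=r["mask"]; ys,xs=np.nonzero(m); print(r["conf"],xs.min(),xs.max(),ys.min(),ys.max(),ray(((xs.min()+xs.max())/2,(ys.min()+ys.max())/2),.010,s))
E
```

```text
time_s: 13.2
position: [0.4323, -0.1939, 0.16]
orientation: [-0.168, -3.137, 0.003]
contact_force: [1.1, 0.2, 0.0]
grip_width: 0.0851
finger_force: 0.0
time_s: 13.7
position: [0.4358, -0.1912, 0.1497]
orientation: [0.152, 3.136, -0.0]
contact_force: [0.2, -0.1, 0.1]
grip_width: 0.0856
finger_force: 0.0
13.7 [ 0.4358 -0.1912  0.1497] psi [0.097 0.995 0.   ] 0.0856 [ 0.19 -0.07  0.1 ]
collar 0.91 [ 4.406e-01 -1.914e-01 -2.000e-04]
0.85 284 343 195 256 [ 0.43431603 -0.19409807  0.01      ]
```

View pics/w5.png

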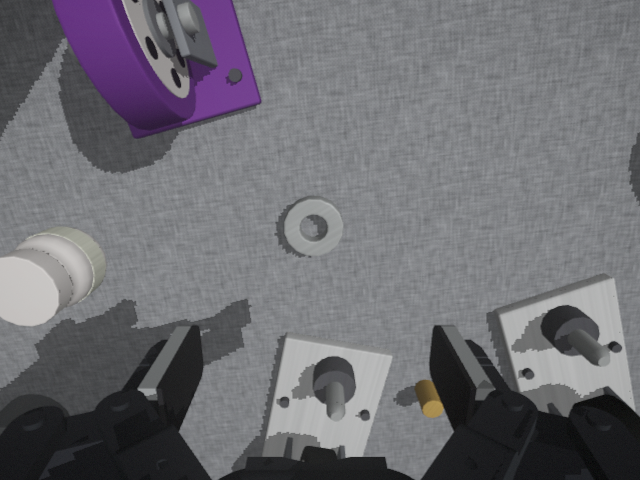

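The collar is at pixel (314,226), lying between and behind the open fingers. I'll descend and re-measure from closer.

```bash
python3 -m jog '[{"slide":[1.5,-2,30],"rotation":[0,0,0],"gripper":-1},{"slide":[1.5,-2,60],"rotation":[0,0,0],"gripper":-1},{"slide":[1.5,-2,85],"rotation":[0,0,0],"gripper":-1},{"slide":[1.5,-2,95],"rotation":[0,0,0],"gripper":-1},{"slide":[1.5,-2,100],"rotation":[0,0,0],"gripper":-1},{"slide":[1.5,-2,100],"rotation":[0,0,0],"gripper":-1},{"slide":[1.5,-2,100],"rotation":[0,0,0],"gripper":-1}]'
python3 - <<'E'
from h import *
s,im,d=look("w6",("collar",))
for r in masks_of("collar","wrist")[:2]:
    m=r["mask"]; ys,xs=np.nonzero(m); print(r["conf"],xs.min(),xs.max(),ys.min(),ys.max(),[ray(p,.014,s) for p in [((xs.min()+xs.max())/2,(ys.min()+ys.max())/2),(xs.min(),ys.mean()),(xs.max(),ys.mean()),(xs.mean(),ys.min()),(xs.mean(),ys.max())]])
E
```

```text
time_s: 14.72
position: [0.4338, -0.1944, 0.0499]
orientation: [0.156, 3.136, -0.001]
contact_force: [-0.4, 0.5, 0.5]
grip_width: 0.0852
finger_force: 0.0
14.725 [ 0.4338 -0.1944  0.0499] psi [ 0.1    0.995 -0.   ] 0.0852 [-0.39  0.45  0.52]
collar 0.69 [ 0.4412 -0.1936 -0.0007]
0.9 275 362 241 327 [array([ 0.43173968, -0.19414688,  0.014     ]), array([ 0.42999206, -0.21518503,  0.014     ]), array([ 0.43413075, -0.1731773 ,  0.014     ]), array([ 0.40983897, -0.19207305,  0.014     ]), array([ 0.45538514, -0.19649009,  0.014     ])]
```

```bash
python3 -m jog '[{"slide":[1,0,20],"rotation":[0,0,0],"gripper":-1},{"slide":[1,0,35],"rotation":[0,0,0],"gripper":-1},{"slide":[1,0,44],"rotation":[0,0,0],"gripper":-1},{"slide":[1,0,48],"rotation":[0,0,0],"gripper":-1},{"slide":[1,0,48],"rotation":[0,0,0],"gripper":-1}]'
python3 -m jog '[{"slide":[0,0,0],"rotation":[0,0,0],"gripper":-0.4},{"slide":[0,0,0],"rotation":[0,0,0],"gripper":0},{"slide":[0,0,0],"rotation":[0,0,0],"gripper":0.3},{"slide":[0,0,0],"rotation":[0,0,0],"gripper":0.3},{"slide":[0,0,0],"rotation":[0,0,0],"gripper":0.3},{"slide":[0,0,0],"rotation":[0,0,0],"gripper":0.3}]'
```

```text
time_s: 15.5
position: [0.4321, -0.194, 0.0009]
orientation: [-0.157, -3.138, -0.0]
contact_force: [0.2, -0.2, -0.5]
grip_width: 0.0858
finger_force: 0.0
time_s: 16.25
position: [0.4324, -0.194, 0.002]
orientation: [0.156, 3.137, 0.0]
contact_force: [-1.9, 1.7, 6.3]
grip_width: 0.0416
finger_force: 59.7
```

```bash
python3 -m jog '[{"slide":[0,0,-5],"rotation":[0,0,0],"gripper":0.3},{"slide":[0,0,-20],"rotation":[0,0,0],"gripper":0.3},{"slide":[0,0,-45],"rotation":[0,0,0],"gripper":0.3},{"slide":[0,0,-80],"rotation":[0,0,0],"gripper":0.3},{"slide":[0,0,-120],"rotation":[0,0,0],"gripper":0.3},{"slide":[0,0,-145],"rotation":[0,0,0],"gripper":0.3},{"slide":[0,0,-150],"rotation":[0,0,0],"gripper":0.3},{"slide":[0,0,-150],"rotation":[0,0,0],"gripper":0.3}]'
python3 - <<'E'
from h import *
s,im,d=look("w7",("collar",)); T=lambda p: R.from_rotvec(s["orientation"]).inv().apply(p-s["position"])
for r in place_of("collar","wrist"): print(r["conf"], T(cam2world("wrist",r["position"],s)).round(4))
for r in masks_of("collar","wrist")[:2]:
    m=r["mask"]; ys,xs=np.nonzero(m); print(r["conf"],xs.min(),xs.max(),ys.min(),ys.max())
cv2.imwrite("pics/w7c.png",im[200:,120:520])
E
```

```text
time_s: 17.25
position: [0.4316, -0.1938, 0.1508]
orientation: [-0.157, -3.137, -0.0]
contact_force: [-1.1, 0.4, -1.3]
grip_width: 0.0413
finger_force: 60.8
17.25 [ 0.4316 -0.1938  0.1508] psi [0.1   0.995 0.   ] 0.0413 [-1.1   0.39 -1.33]
collar 0.64 [ 0.4388 -0.1967  0.1518]
0.64 [-0.0074 -0.0022 -0.001 ]
0.62 261 371 283 395
```

View pics/w7c.png

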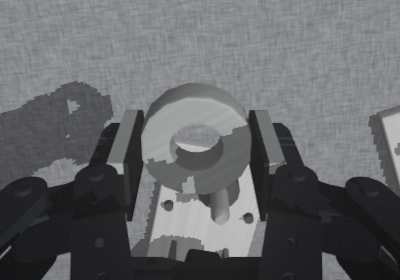

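The collar is gripped between the pads, with its bore centred near full-image pixel (316,346). Next I'll work out its offset in the tool frame and the move to the station.

Run:
```python
from h import *
s=read_state(); A=R.from_rotvec(s["orientation"])
for p in [(316,346),(316,297),(316,394),(261,345),(371,345)]: print(p,A.inv().apply(ray(p,s["position"][2]+.012,s)-s["position"]).round(4))
goto(.521,.2415,.15,-.09)
```

```text
(316, 346) [-0.0014 -0.0011 -0.012 ]
(316, 297) [ 0.019  -0.0011 -0.0119]
(316, 394) [-0.0232 -0.0011 -0.0121]
(261, 345) [-0.001  -0.0217 -0.012 ]
(371, 345) [-0.0009  0.0195 -0.012 ]
slide [-4.620e+01  4.419e+02 -2.000e-01] rot [ 0.001 -0.003 -0.01 ]
```

```bash
python3 -m jog '[{"slide":[-14,60,-9],"rotation":[0,0,0],"gripper":0.3},{"slide":[-28,120,-9],"rotation":[0,0,0],"gripper":0.3},{"slide":[-42,180,-9],"rotation":[0,0,0],"gripper":0.3},{"slide":[-56,240,-9],"rotation":[0,0,0],"gripper":0.3},{"slide":[-70,300,-9],"rotation":[0,0,0],"gripper":0.3},{"slide":[-84,360,-9],"rotation":[0,0,0],"gripper":0.3},{"slide":[-98,415,-9],"rotation":[0,0,0],"gripper":0.3},{"slide":[-106,445,-9],"rotation":[0,0,0],"gripper":0.3}]'
python3 -m jog '[{"slide":[0,3,0],"rotation":[0,0,0],"gripper":0.3},{"slide":[0,3,0],"rotation":[0,0,0],"gripper":0.3},{"slide":[0,3,0],"rotation":[0,0,0],"gripper":0.3},{"slide":[0,3,0],"rotation":[0,0,0],"gripper":0.3},{"slide":[0,3,0],"rotation":[0,0,0],"gripper":0.3},{"slide":[0,3,0],"rotation":[0,0,0],"gripper":0.3}]'
python3 - <<'E'
from h import *
look("w8",("seat_a","collar"))
E
```

```text
time_s: 18.45
position: [0.581, 0.2429, 0.1582]
orientation: [-0.149, -3.135, -0.002]
contact_force: [0.2, -1.3, -1.5]
grip_width: 0.0412
finger_force: 61.0
time_s: 19.2
position: [0.5821, 0.241, 0.1602]
orientation: [0.157, 3.137, 0.0]
contact_force: [-0.0, 0.9, -0.8]
grip_width: 0.041
finger_force: 61.0
19.2 [0.5821 0.241  0.1602] psi [0.1   0.995 0.   ] 0.041 [-0.02  0.9  -0.76]
seat_a 0.78 [0.5241 0.2411 0.0352]
collar 0.73 [0.5887 0.2412 0.1568]
```

View pics/w8.png

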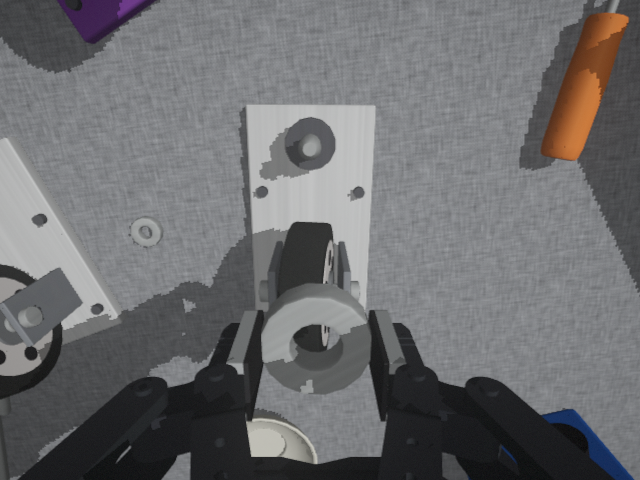

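The roller still leans to image left. The pin tip is at (311,147), the pedestal is centred near (310,143), and the collar is at (316,346).

Run:
```python
from h import *
s=read_state(); im=cv2.imread("pics/w8.png"); A=R.from_rotvec(s["orientation"])
c=cv2.cvtColor(im,cv2.COLOR_BGR2GRAY)[110:175,275:345]
m=cv2.morphologyEx(((c<115)*255).astype(np.uint8),cv2.MORPH_OPEN,np.ones((9,9)))
cs,_=cv2.findContours(m,0,1); k=max(cs,key=cv2.contourArea); (u,v),r=cv2.minEnclosingCircle(k); u+=275; v+=110; print(u,v,r)
for p,z in [((311,147),.062),((u,v),.032),((310,142.5),.032)]: print(p,ray(p,z,s).round(4),A.inv().apply(ray(p,z,s)-s["position"]).round(4))
goto(.5205,.243,.08,-.09)
```

```text
309.4290885925293 143.47250366210938 26.277576446533203
(311, 147) [0.5208 0.2432 0.062 ] [ 0.0612 -0.0041  0.0981]
(309.4290885925293, 143.47250366210938) [0.5213 0.2418 0.032 ] [ 0.0606 -0.0055  0.1281]
(310, 142.5) [0.5207 0.2422 0.032 ] [ 0.0612 -0.0052  0.1281]
slide [61.5 -4.4 80.1] rot [ 0.    0.   -0.01]
```

```bash
python3 -m jog '[{"slide":[30,-2,0],"rotation":[0,0,0],"gripper":0.3},{"slide":[55,-4,0],"rotation":[0,0,0],"gripper":0.3},{"slide":[62,-4,10],"rotation":[0,0,0],"gripper":0.3},{"slide":[62,-4,35],"rotation":[0,0,0],"gripper":0.3},{"slide":[62,-4,60],"rotation":[0,0,0],"gripper":0.3},{"slide":[62,-4,75],"rotation":[0,0,0],"gripper":0.3},{"slide":[62,-4,82],"rotation":[0,0,0],"gripper":0.3},{"slide":[62,-4,84],"rotation":[0,0,0],"gripper":0.3}]'
python3 -m jog '[{"slide":[0,0,0],"rotation":[0,0,0],"gripper":0.3},{"slide":[0,0,0],"rotation":[0,0,0],"gripper":0.3},{"slide":[0,0,0],"rotation":[0,0,0],"gripper":0.3}]'
python3 - <<'E'
from h import *
s,im,d=look("w9",())
cv2.imwrite("pics/w9c.png",cv2.resize(im[250:430,200:440],None,fx=3,fy=3))
E
```

```text
time_s: 20.35
position: [0.5204, 0.2434, 0.0759]
orientation: [0.157, 3.137, 0.0]
contact_force: [-0.0, -0.5, -0.4]
grip_width: 0.0414
finger_force: 61.0
time_s: 20.72
position: [0.5204, 0.2436, 0.0766]
orientation: [0.157, 3.137, 0.001]
contact_force: [0.4, 1.0, -0.7]
grip_width: 0.0411
finger_force: 61.0
20.725 [0.5204 0.2436 0.0766] psi [0.1   0.995 0.001] 0.0411 [ 0.44  0.98 -0.73]
```

View pics/w9c.png

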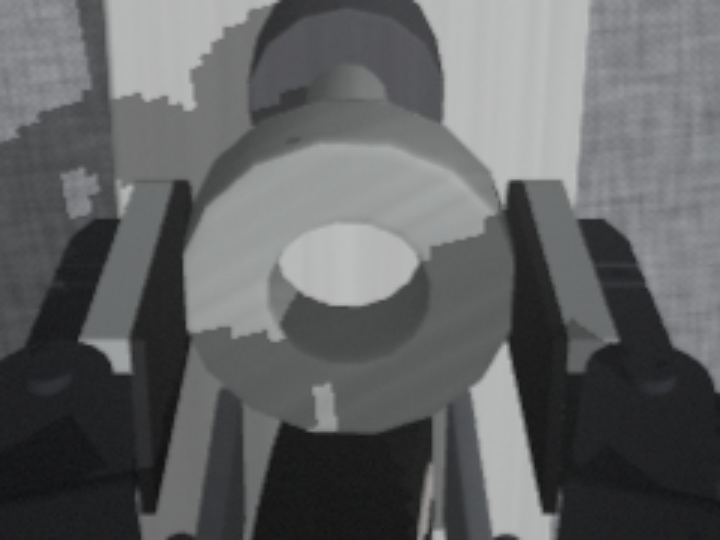

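The pin tip (crop x≈350) and the collar centre (x≈349) line up laterally. I'll descend slowly and watch the force.

```bash
python3 -m jog '[{"slide":[0,0,4],"rotation":[0,0,0],"gripper":0.3},{"slide":[0,0,8],"rotation":[0,0,0],"gripper":0.3},{"slide":[0,0,11],"rotation":[0,0,0],"gripper":0.3},{"slide":[0,0,13],"rotation":[0,0,0],"gripper":0.3},{"slide":[0,0,14],"rotation":[0,0,0],"gripper":0.3},{"slide":[0,0,14],"rotation":[0,0,0],"gripper":0.3}]'
python3 -m jog '[{"slide":[0,0,1],"rotation":[0,0,0],"gripper":0.3},{"slide":[0,0,2],"rotation":[0,0,0],"gripper":0.3},{"slide":[0,0,2],"rotation":[0,0,0],"gripper":0.3}]'
```

```text
time_s: 21.52
position: [0.52, 0.2434, 0.062]
orientation: [0.157, 3.138, 0.0]
contact_force: [0.5, -0.1, -1.2]
grip_width: 0.0414
finger_force: 61.0
time_s: 21.9
position: [0.5199, 0.2434, 0.0599]
orientation: [-0.157, -3.138, 0.0]
contact_force: [0.5, -0.6, -1.2]
grip_width: 0.0414
finger_force: 61.0
```

```bash
python3 -m jog '[{"slide":[0,0,1],"rotation":[0,0,0],"gripper":0.3},{"slide":[0,0,2],"rotation":[0,0,0],"gripper":0.3},{"slide":[0,0,2],"rotation":[0,0,0],"gripper":0.3}]'
```

```text
time_s: 22.28
position: [0.5199, 0.2434, 0.0579]
orientation: [-0.157, -3.137, 0.0]
contact_force: [0.3, 0.2, -2.0]
grip_width: 0.0413
finger_force: 61.0
```

```bash
python3 -m jog '[{"slide":[0,0,2],"rotation":[0,0,0],"gripper":0.3},{"slide":[0,0,4],"rotation":[0,0,0],"gripper":0.3},{"slide":[0,0,6],"rotation":[0,0,0],"gripper":0.3},{"slide":[0,0,6],"rotation":[0,0,0],"gripper":0.3}]'
python3 -m jog '[{"slide":[0,0,2],"rotation":[0,0,0],"gripper":0.3},{"slide":[0,0,4],"rotation":[0,0,0],"gripper":0.3},{"slide":[0,0,6],"rotation":[0,0,0],"gripper":0.3},{"slide":[0,0,6],"rotation":[0,0,0],"gripper":0.3}]'
python3 -m jog '[{"slide":[0,0,2],"rotation":[0,0,0],"gripper":0.3},{"slide":[0,0,4],"rotation":[0,0,0],"gripper":0.3},{"slide":[0,0,6],"rotation":[0,0,0],"gripper":0.3},{"slide":[0,0,6],"rotation":[0,0,0],"gripper":0.3}]'
```

```text
time_s: 22.78
position: [0.5198, 0.2433, 0.0517]
orientation: [-0.157, -3.137, 0.0]
contact_force: [0.1, -0.2, -1.1]
grip_width: 0.0412
finger_force: 61.0
time_s: 23.28
position: [0.5198, 0.2433, 0.0458]
orientation: [-0.157, -3.137, 0.0]
contact_force: [-0.3, -0.3, -0.4]
grip_width: 0.0411
finger_force: 61.0
time_s: 23.78
position: [0.5198, 0.2433, 0.0397]
orientation: [-0.157, -3.137, 0.0]
contact_force: [0.1, -0.9, -1.4]
grip_width: 0.0413
finger_force: 61.0
```

```bash
python3 -m jog '[{"slide":[0,0,1],"rotation":[0,0,0],"gripper":0.3},{"slide":[0,0,2],"rotation":[0,0,0],"gripper":0.3},{"slide":[0,0,3],"rotation":[0,0,0],"gripper":0.3},{"slide":[0,0,3],"rotation":[0,0,0],"gripper":0.3}]'
python3 -m jog '[{"slide":[0,0,1],"rotation":[0,0,0],"gripper":0.3},{"slide":[0,0,2],"rotation":[0,0,0],"gripper":0.3},{"slide":[0,0,2],"rotation":[0,0,0],"gripper":0.3}]'
```

```text
time_s: 24.28
position: [0.5199, 0.2434, 0.0369]
orientation: [-0.157, -3.138, 0.0]
contact_force: [0.6, 0.7, -1.4]
grip_width: 0.0414
finger_force: 61.0
time_s: 24.65
position: [0.5199, 0.2434, 0.0349]
orientation: [-0.157, -3.137, 0.0]
contact_force: [-0.8, -0.1, -1.6]
grip_width: 0.0413
finger_force: 61.0
```

```bash
python3 -m jog '[{"slide":[0,0,0.5],"rotation":[0,0,0],"gripper":0.3},{"slide":[0,0,1],"rotation":[0,0,0],"gripper":0.3},{"slide":[0,0,1],"rotation":[0,0,0],"gripper":0.3}]'
python3 -m jog '[{"slide":[0,0,0.5],"rotation":[0,0,0],"gripper":0.3},{"slide":[0,0,1],"rotation":[0,0,0],"gripper":0.3},{"slide":[0,0,1],"rotation":[0,0,0],"gripper":0.3}]'
```

```text
time_s: 25.02
position: [0.5201, 0.2434, 0.0341]
orientation: [0.157, 3.138, 0.0]
contact_force: [-0.5, 0.4, -0.6]
grip_width: 0.0415
finger_force: 61.1
time_s: 25.4
position: [0.5201, 0.2435, 0.0341]
orientation: [0.157, 3.137, 0.0]
contact_force: [-3.1, -1.8, 5.5]
grip_width: 0.0411
finger_force: 61.7
```

The collar is seated: z stops at 0.0341, as predicted, with 5.5 N. Releasing and rising.

```bash
python3 -m jog '[{"slide":[0,0,-1],"rotation":[0,0,0],"gripper":-0.1},{"slide":[0,0,-1],"rotation":[0,0,0],"gripper":-0.5},{"slide":[0,0,-1],"rotation":[0,0,0],"gripper":-0.7},{"slide":[0,0,-1],"rotation":[0,0,0],"gripper":-0.7},{"slide":[0,0,-10],"rotation":[0,0,0],"gripper":-0.7},{"slide":[0,0,-30],"rotation":[0,0,0],"gripper":-0.7},{"slide":[0,0,-60],"rotation":[0,0,0],"gripper":-0.7},{"slide":[0,0,-100],"rotation":[0,0,0],"gripper":-0.7}]'
python3 -m jog '[{"slide":[-40,0,-20],"rotation":[0,0,0],"gripper":-0.7},{"slide":[-60,0,-30],"rotation":[0,0,0],"gripper":-0.7},{"slide":[-60,0,-30],"rotation":[0,0,0],"gripper":-0.7},{"slide":[-60,0,-30],"rotation":[0,0,0],"gripper":-0.7},{"slide":[-60,0,-30],"rotation":[0,0,0],"gripper":-0.7}]'
python3 - <<'E'
from h import *
look("w10",("collar","rim_a","seat_a"))
E
```

```text
time_s: 26.4
position: [0.5194, 0.2431, 0.1337]
orientation: [-0.157, -3.136, 0.001]
contact_force: [0.2, 0.9, 0.7]
grip_width: 0.0728
finger_force: 0.0
time_s: 27.02
position: [0.5781, 0.2379, 0.1623]
orientation: [-0.154, -3.136, 0.0]
contact_force: [0.2, 0.4, 0.1]
grip_width: 0.0727
finger_force: 0.0
27.025 [0.5781 0.2379 0.1623] psi [ 0.098  0.995 -0.   ] 0.0727 [0.17 0.45 0.09]
collar 0.77 [0.5296 0.2422 0.0305]
rim_a 0.59 [0.6118 0.2281 0.1105]
seat_a 0.76 [0.5212 0.2408 0.033 ]
```

View pics/w10.png

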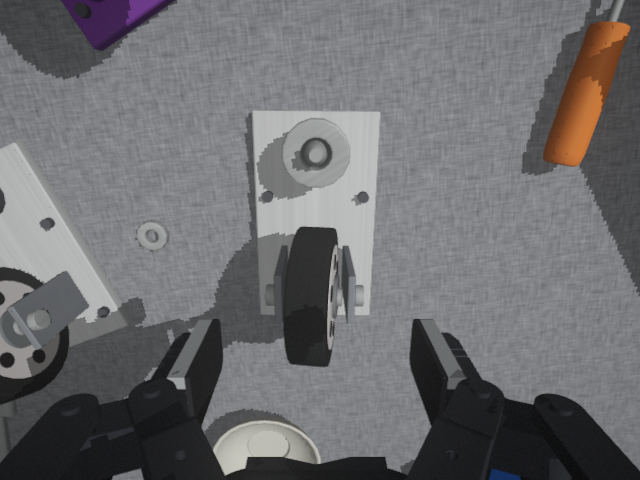

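The collar sits flat around the pin at (316,153), and the roller leans to image left, which is the robot's right. The bystanders are undisturbed and the gripper is clear.

```bash
python3 -c "
from workcell import *
print(hand_in())"
```

```text
the job is handed in; nothing more can be done
None
```

The left white station had the worn bearing (I did not rock the other two). I tipped its roller to the left stop, then the right, and left it leaning right, seated and released the collar on that station's pin, and handed the job in at about 27 s; no verdict came back.

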